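# Set out wooden blanks for pour painting

## Robot

A 6-joint arm with a two-finger parallel gripper is mounted at the origin on the work surface. World frame = base frame: x ahead of the robot, y to its left, z up, the work surface at z = 0. Lengths are in m, angles in degrees, forces in N, time in s.
With the tool pointing down it reaches from about 0.325 to 0.9 m from the base axis. Payload 6.1 kg.
Tool frame: the origin (TCP) lies at the very end of the fingers, on their centre line; the grasp point (between the pads) lies grip_depth behind it (grip_depth is the distance from the TCP to the grasp point, in m); z points along the fingers, y is the line along which they close (so a half turn about z gives the same grasp; the last joint's range is limited). The gripper opens to 87 mm and grips with 3 to 60 N. Pads are 19 mm wide; open, the fingers measure 117 mm over their backs; the gripper's body (75 mm by 190 mm) begins 51 mm behind the grasp point.
Start: joints at [68.52, 12.628, 87.462, -0, 79.91, -7.225], TCP at [0.154, 0.606, 0.223] pointing down, gripper open.
Joint ranges: [-170.65, 170.65], [-52.31, 119.04], [5.05, 147.46], [-71.25, 251.25], [11.57, 151.72], [-153.62, 153.62]. Speed limits (degrees/s): [147.25, 147.25, 172.46, 180, 180, 180].

## Interface

Orientations are given as [roll, pitch, yaw] about the fixed x, y, z axes, in that order (R = Rz(yaw) Ry(pitch) Rx(roll)).
In Python, from workcell import * gives the robot as it stands.
- The arm moves only by the tool apply_moves, never from a script. Its argument "series" is text: rows parted by semicolons, each of 7 numbers parted by spaces: the turn, a rotation vector about the world's x, y, z each as a share of 120 degrees, from -1 to 1, then the shift along the world's x, y, z each as a share of 200 mm, from -1 to 1, then the opening, from 0 (shut) to 1 (fully open). In form: rx ry rz dx dy dz hand; .... A call has exactly 8 rows; each row is the pose to reach, as a shift and turn from the pose commanded when the call began; what a row does not reach only later rows make up. A row lasts 1/12 s, in which the tool goes at most 41.7 mm and 7.16 degrees, less where a joint would pass 70% of its speed; a pose out of reach is approached as far as the arm can. A call with a number of a shift or a turn outside -1 to 1 is refused whole. A call with a gripper value outside its range is refused whole. The fingers move at their own pace and stop on an object; "force" is the grip in N (left out, the last holds). Time passes only in rows, so rows that repeat a pose let the fingers close, or fill a call up. It gives the time, the measured TCP pose, the force, the opening and the grip force at its end, in the units of the state.
- state(): the state, without advancing time (a new reading comes with each control period).
- camera(name): name is "side" or "top"; returns a dict with "image" (480x640x3 uint8, red, green, blue), "fx", "fy", "cx", "cy" (pixels), "extrinsics" (4x4, takes a point from camera to world coordinates). Camera axes: x right, y down, z forward; pixel columns grow to the right and rows downward; lengths in m; the calibration is good to about 2 mm. A picture is of the moment at which its call begins. There is no depth.
- sign_off(): hands the job in; it is judged then, once.
The state is a dict: "clock": time; "joint_pos": joint angles; "qd": joint speeds; "joint_torque": joint torques, N m; "tcp_pos": TCP position; "tool_rot": TCP orientation; "force": force on the tool from outside, world axes, zero at the start; "moment": the same for the moment, N m; "finger_gap": finger opening in m; "grasp_force": force on a finger pad.
Only numpy, scipy, OpenCV 4.12 (cv2) and the standard library are available. Lean on these libraries where they do the work, as an engineer would, in place of code of your own. Each camera call takes 0.05 s, during which the arm holds its last target. There are 200 camera calls.

## Task

We are getting ready for pour painting. Take the stack of four wooden blanks apart and set each blank on the raised riser of the drip tray that has its own shape, centred, lying flat and turned to line up with the tray. Leave the water cup and the small yellow-banded paint pot standing where they are.

Things in the scene. Friction and masses are not known exactly. Their poses are not given: they have to be found in the camera images.
- blank_hexagon: Solid wooden blank, regular hexagon, 32 mm across flats (37 mm across corners), 20 mm thick, loose. Top of the stack, lying on the square blank (underside 60 mm above the table). About 14 g. Origin: centre of its underside; z up; x is square to one pair of flats (so across x it measures 32 mm, and likewise every 60 degrees).
- blank_square: Solid wooden blank, square, 42 x 42 mm, 20 mm thick, loose. Lies on the round blank, under the hexagonal one (underside 40 mm above the table). About 24 g. Origin: centre of its underside; z up; x and y are square to its sides.
- blank_round: Solid wooden blank, round disc, 60 mm diameter, 20 mm thick, loose. Lies on the oblong blank, under the square one (underside 20 mm above the table). About 40 g. Origin: centre of its underside; z up; x has no meaning.
- blank_oblong: Solid wooden blank, oblong, 120 mm (x) by 62 mm (y), 20 mm thick, loose. Bottom of the stack, on the table. About 105 g. The stack is roughly centred (within a few mm from each blank to the next), each blank turned by its own angle. Origin: centre of its underside; z up; x along the 120 mm length, y across.
- tray_hexagon: Thin-walled grey plastic drip tray, regular hexagon, 76 mm across flats; fixed. Rim 10 mm high, 3 mm thick, floor 3 mm thick. In its middle stands a solid white riser, a hexagon 24 mm across flats, its flat top 18 mm above the table: the blank belongs on this. Origin: centre of the underside, on the table; x is square to one pair of flats.
- tray_square: Thin-walled grey plastic drip tray, square, 86 x 86 mm; fixed. Rim 10 mm high, 3 mm thick, floor 3 mm thick. In its middle stands a solid white riser, 34 x 34 mm, its flat top 18 mm above the table: the blank belongs on this. Origin: centre of the underside, on the table; x and y are square to its sides.
- tray_round: Thin-walled grey plastic drip tray, round, 104 mm diameter; fixed. Rim 10 mm high, 3 mm thick, floor 3 mm thick. In its middle stands a solid white riser, 52 mm in diameter, its flat top 18 mm above the table: the blank belongs on this. Origin: centre of the underside, on the table; x has no meaning.
- tray_oblong: Thin-walled grey plastic drip tray, oblong, 164 mm (x) by 106 mm (y); fixed. Rim 10 mm high, 3 mm thick, floor 3 mm thick. In its middle stands a solid white riser, 112 mm (x) by 54 mm (y), its flat top 18 mm above the table: the blank belongs on this. Origin: centre of the underside, on the table; x along the length.
- water_cup: White ceramic water cup, 68 mm across the mouth, 80 mm high, loose, standing upright near the far side of the work area. Not to be moved. Origin: centre of its underside.
- paint_pot: Small closed paint pot with a yellow band and a black cap, 38 mm diameter, 48 mm high, loose, standing upright in the middle of the near work area. Not to be moved. Origin: centre of its underside.
Things that resemble listed ones, but are neither listed nor needed, are in the scene too. Leave any red look-alike of the blank_square alone.

How it is judged:
By the outcome, as a careful person would: the job done as asked, in the order asked, and still so for the second after the job is handed in, with the robot touching nothing.
It also fails if it takes over 120 s, if anything falls off the work surface, if the arm or the gripper's body presses on something with over 40 N, if the wrist force passes 120 N, or if a joint passes its speed limit or range.

## Working session

There is one attempt and no reset: what is moved stays moved. The work goes in short steps, Python scripts to look and compute and a tool call to move; the robot and the scene stay as the last step left them, time stands still between calls to the robot, and variables do not carry over. Pictures are saved under pics/ and viewed, at most 15 in all, crops included, and the job is handed in when it is done.

Besides the shell and the picture viewer there is one more tool, called after "Request:" as name(argument=value, ...) on one line, values as JSON. apply_moves: Moves the arm, as the interface text tells. Shift numbers are shares of 200 mm and turn numbers shares of 120 degrees, none past 1 either way. Its arguments: {"type":"object","properties":{"series":{"type":"string"},"force":{"type":"number"}},"required":["series"]}

```bash
mkdir -p pics; ls; python3 - <<'E'
from workcell import *
import cv2,numpy as np
for n in("top","side"):
    c=camera(n);cv2.imwrite(f"pics/{n}0.png",c["image"][:,:,::-1]);print(n,c["fx"],c["fy"],c["cx"],c["cy"],np.round(c["extrinsics"],4).tolist())
print(state())
E
```

```text
pics
top 484.45245566562807 484.45245566562807 323.8948343058974 241.50461105730244 [[0.0191, -0.9962, 0.0846, 0.4866], [-0.9998, -0.0194, -0.0031, 0.0051], [0.0048, -0.0846, -0.9964, 1.0458], [0.0, 0.0, 0.0, 1.0]]
side 592.9140021867731 592.9140021867731 316.0328181459696 232.82132322871627 [[-0.9991, -0.0193, 0.0365, 0.5025], [-0.0401, 0.6645, -0.7462, 0.944], [-0.0099, -0.7471, -0.6647, 0.9159], [0.0, 0.0, 0.0, 1.0]]
{'clock': 0.1, 'joint_pos': array([ 6.85211659e+01,  1.26706770e+01,  8.75180989e+01,  2.64382857e-04,
        7.99111955e+01, -7.22376635e+00]), 'qd': array([ 0.03892452, -0.06106307, -0.03447385, -0.05604376,  0.0588221 ,
       -0.04179549]), 'joint_torque': array([ 3.84815085e-04, -4.95944917e+01, -3.88517833e+01,  7.01484061e-02,
        5.15239115e-02, -9.37145205e-05]), 'tcp_pos': array([0.153684  , 0.60523861, 0.22155742]), 'tool_rot': array([-1.79900855e+02, -1.28290098e-02,  1.65744875e+02]), 'force': array([ 0.4957661 , -0.30364958,  0.71759972]), 'moment': array([0.05744102, 0.00670141, 0.04833073]), 'grasp_force': 0.0, 'finger_gap': 0.08667605395494415}
```

View pics/top0.png

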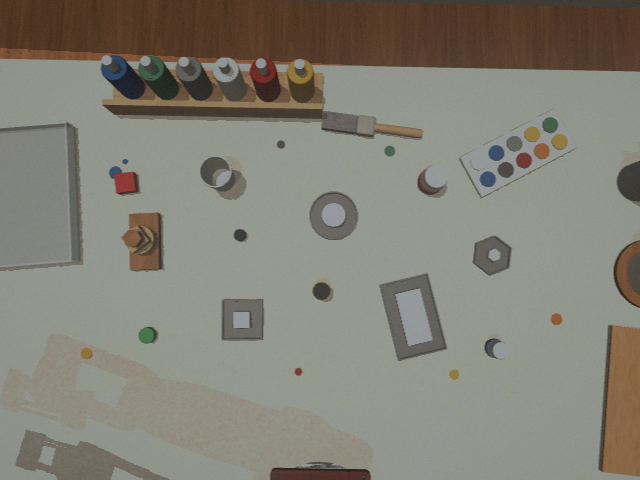

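View pics/side0.png

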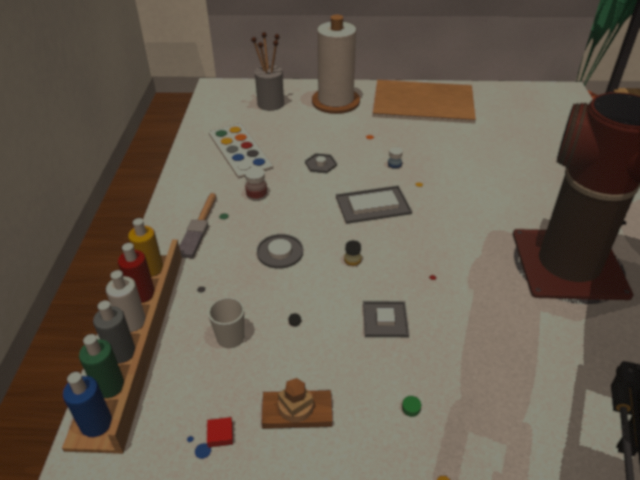

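The top view shows the stack at about (145,241), with the red look-alike at (126,183). Trays: round (333,216), square (242,320), oblong (413,317), hexagon (492,255). The cup is at (217,173) and the pot at (321,291). The side view shows the stack at (297,405), with the bench of trays behind it. Next I'll crop and enlarge.

```bash
cat > h.py <<'E'
from workcell import *
import cv2,numpy as np
def px(c,P):
    E=c["extrinsics"];q=(np.atleast_2d(P)-E[:3,3])@E[:3,:3]
    return q[:,:2]/q[:,2:]*[c["fx"],c["fy"]]+[c["cx"],c["cy"]]
def world(c,uv,z):
    uv=np.atleast_2d(uv).astype(float);E=c["extrinsics"]
    d=np.c_[(uv-[c["cx"],c["cy"]])/[c["fx"],c["fy"]],np.ones(len(uv))]@E[:3,:3].T
    return E[:3,3]+d*((z-E[2,3])/d[:,2])[:,None]
def crop(im,u,v,w,h,k):
    return cv2.resize(im[v:v+h,u:u+w],None,fx=k,fy=k,interpolation=cv2.INTER_CUBIC)
E
python3 - <<'E'
from h import *
t=camera("top");s=camera("side")
a=crop(t["image"],105,165,66,120,5);b=crop(s["image"],190,365,156,75,3)
a=cv2.convertScaleAbs(a,alpha=1.4);b=cv2.convertScaleAbs(b,alpha=1.4)
o=np.zeros((600,800,3),np.uint8);o[:600,:330]=a;o[:225,332:800]=b
cv2.imwrite("pics/stack.png",o[:,:,::-1])
im=t["image"]
for n,(u,v),w in(("round",(333,216),26),("square",(242,320),22),("oblong",(413,317),46),("hex",(492,255),20)):
    g=cv2.cvtColor(im[v-w:v+w,u-w:u+w],cv2.COLOR_RGB2GRAY)
    th,_=cv2.threshold(g,0,255,cv2.THRESH_OTSU)
    m=(g>th).astype(np.uint8)
    for z,mm in((.018,m),(.010,1-m)):
        cs,_=cv2.findContours(mm,cv2.RETR_EXTERNAL if z<.015 else cv2.RETR_CCOMP,cv2.CHAIN_APPROX_NONE)
        cs=[c for c in cs if cv2.pointPolygonTest(c,(w,w),False)>=0]
        if not cs: print(n,z,"none");continue
        c=min(cs,key=cv2.contourArea) if z>.015 else max(cs,key=cv2.contourArea)
        P=world(t,c[:,0]+[u-w,v-w],z)
        r=cv2.minAreaRect((P[:,:2]*1000).astype(np.float32))
        M=cv2.moments((P[:,:2]*1000).astype(np.float32))
        print(n,z,th,np.round(r[0],1),np.round(r[1],1),round(r[2],1),"cen",round(M['m10']/M['m00'],1),round(M['m01']/M['m00'],1),"area",M['m00'])
E
```

```text
round 0.018 125.0 [632.3 -16.5] [49.6 47.1] 1.1 cen 632.8 -16.3 area 1860.6195418604166
round 0.01 125.0 [632.5 -16.7] [104.3 103.6] 1.1 cen 631.5 -17.3 area 8442.37050871627
square 0.018 123.0 [406.3 173.8] [31.2 31.9] 1.1 cen 406.3 173.8 area 980.5239226690028
square 0.01 123.0 [405.8 171.7] [85.9 88.6] 1.1 cen 406.4 171.5 area 7266.653271042509
oblong 0.018 123.0 [ 419.3 -189.9] [110.8  54.4] 14.5 cen 419.1 -189.5 area 5660.615370336454
oblong 0.01 123.0 [ 419.1 -188.8] [165.2 108.3] 14.5 cen 419.0 -188.9 area 17250.110985338688
hex 0.018 120.0 [ 553.3 -360.5] [21.3 23.6] 89.4 cen 553.3 -360.7 area 413.307104553096
hex 0.01 120.0 [ 552.6 -358.5] [79.8 83.7] 83.9 cen 552.7 -358.4 area 5063.253971630242
```

View pics/stack.png

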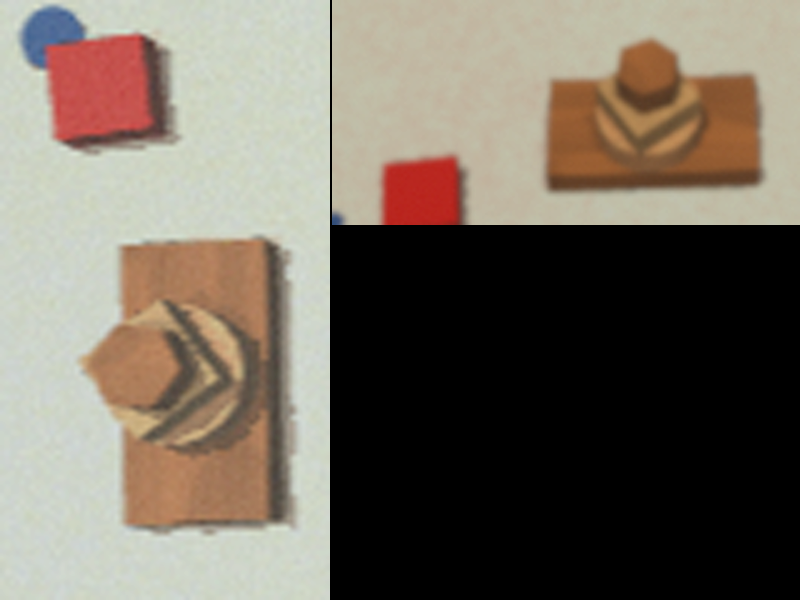

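The enlarged crop shows the wooden stack with hexagon top, square, round and oblong beneath. The red block at crop (100,90) is the look-alike to leave. Next I fit the models to the edges in both cameras.

```bash
cat > fit.py <<'E'
from h import *
from scipy.optimize import minimize
def poly(kind,a,b=0):
    if kind=="r": t=np.radians(np.arange(0,360,6));return np.c_[np.cos(t),np.sin(t)]*a/2
    if kind=="h": t=np.radians(30+60*np.arange(6));return np.c_[np.cos(t),np.sin(t)]*a/np.sqrt(3)
    return np.array([[1,1],[-1,1],[-1,-1],[1,-1]])*[a/2,b/2]
def place(p,pose,z):
    c,s=np.cos(np.radians(pose[2])),np.sin(np.radians(pose[2]))
    return np.c_[p@np.array([[c,s],[-s,c]])+np.array(pose[:2])/1000,np.full(len(p),z)]
def grad(c):
    im=cv2.GaussianBlur(c["image"],(0,0),.9).astype(np.float32)
    gx=cv2.Sobel(im,cv2.CV_32F,1,0);gy=cv2.Sobel(im,cv2.CV_32F,0,1)
    return gx,gy
def score(c,G,parts,pose):
    tot=0
    for p,z,sg in parts:
        d=np.linspace(0,1,30 if len(p)<10 else 3)[:,None,None]
        q=p[None]*(1-d)+np.roll(p,-1,0)[None]*d
        uv=px(c,place(q.reshape(-1,2),pose,z)).reshape(q.shape).astype(np.float32)
        n=uv[-1]-uv[0];n=n/np.linalg.norm(n,axis=1,keepdims=True)
        f=0
        g=[cv2.remap(x,uv[...,0],uv[...,1],cv2.INTER_LINEAR).reshape(uv.shape[:2]+(3,)) for x in G]
        e=(g[0]*n[None,:,1,None]-g[1]*n[None,:,0,None])
        e=e.sum(-1)*sg if sg else np.abs(e).max(-1)
        tot+=np.tanh(e/150).mean()
    return tot
def fit(cs,parts,p0,span=4):
    Gs=[grad(c) for c in cs];f=lambda p:-sum(score(c,G,parts,p) for c,G in zip(cs,Gs))
    rs=[minimize(f,np.array(p0)+np.array(d),method="Nelder-Mead",options=dict(initial_simplex=np.array(p0)+np.array(d)+np.array([[0,0,0],[3,0,0],[0,3,0],[0,0,5]]))) for d in [(0,0,0),(-span,0,-4),(span,0,4),(0,-span,4),(0,span,-4)]]
    r=min(rs,key=lambda r:r.fun);return r.x,-r.fun
def draw(im,c,p,pose,z,k,u,v,col):
    uv=(px(c,place(p,pose,z))-[u,v]+.5)*k-.5
    cv2.polylines(im,[np.round(uv).astype(int)],True,col,1)
E
cat > run1.py <<'E'
from fit import *
t=camera("top");s=camera("side")
def man(pts,z): return world(t,(np.array(pts)+.5)/5-.5+[105,165],z)[:,:2]*1000
print("obl",man([(122,245),(265,238),(270,520),(125,524)],.02).mean(0))
print("sq",man([(165,302),(82,362),(212,380),(150,437)],.06),"hex",man([(107,335),(90,368),(113,405),(163,410),(183,368),(165,325)],.08).mean(0))
ob=man([(122,245),(265,238),(270,520),(125,524)],.02).mean(0);sq=man([(165,302),(82,362),(212,380),(150,437)],.06).mean(0)
hx=man([(107,335),(90,368),(113,405),(163,410),(183,368),(165,325)],.08).mean(0)
H,S,R=poly("h",.032),poly("s",.042,.042),poly("r",.06)
O=poly("s",.12,.062)
jobs={"hex":([(H,.08,0)],[*hx,0]),"sq":([(S,.06,0)],[*sq,40]),"round":([(R,.04,0)],[*ob,0]),"obl":([(O,.02,0)],[*ob,89]),
"t_round":([(poly("r",.104),.01,0),(poly("r",.052),.018,0)],[632,-16.5,0]),
"t_sq":([(poly("s",.086,.086),.01,0),(poly("s",.034,.034),.018,0)],[406,172.5,1]),
"t_obl":([(poly("s",.164,.106),.01,0),(poly("s",.112,.054),.018,0)],[419,-189,14.5]),
"t_hex":([(poly("h",.076),.01,0),(poly("h",.024),.018,0)],[553,-359.5,0])}
res={}
for k,(parts,p0) in jobs.items():
    for nm,cs in(("top",[t]),("side",[s]),("both",[t,s])):
        x,f=fit(cs,parts,p0);print(k,nm,np.round(x,1),round(f,2))
    res[k]=(parts,x)
W=[(t,105,205,60,70,6),(s,250,370,95,65,4)]
A=crop(t["image"],115,205,50,70,8);B=crop(s["image"],255,372,85,62,5)
C=crop(t["image"],465,230,55,50,5)
A,B,C=[np.ascontiguousarray(cv2.convertScaleAbs(q,alpha=1.4)) for q in(A,B,C)]
for k,col in zip(("hex","sq","round","obl","t_hex"),((0,255,255),(0,255,0),(255,0,255),(255,255,255),(0,255,255))):
    for p,z,_ in res[k][0]:
        draw(A,t,p,res[k][1],z,8,115,205,col);draw(B,s,p,res[k][1],z,5,255,372,col);draw(C,t,p,res[k][1],z,5,465,230,col)
o=np.zeros((600,800,3),np.uint8);o[:560,:400]=A;h,w=C.shape[:2];o[320:320+h,402:402+w]=C
h,w=B.shape[:2];o[:h,402:]=B[:,:398];cv2.imwrite("pics/fit1.png",o[:,:,::-1])
E
python3 run1.py
```

```text
obl [567.78359743 384.17437727]
sq [[596.797498   383.48067655]
 [571.51803027 416.00326727]
 [565.18406888 362.7037541 ]
 [541.42931553 386.72426958]] hex [567.62993422 385.6603349 ]
hex top [568.1 387.7  -3.8] 0.69
hex side [567.8 386.4  -1. ] 0.63
hex both [567.9 387.1  -2.7] 1.3
sq top [569.1 389.6  38.2] 0.53
sq side [568.9 380.9  50.9] 0.51
sq both [568.7 388.9  38.5] 1.01
round top [569.2 387.6  -4.3] 0.59
round side [569.1 375.5  -3.7] 0.41
round both [569.1 387.4  -7. ] 0.96
obl top [566.9 384.8   3.1] 0.71
obl side [587.2 392.2  52.2] 0.27
obl both [581.2 393.1  61.7] 0.46
t_round top [632.2 -16.8   1.4] 1.5
t_round side [631.2 -13.1   5. ] 1.27
t_round both [632.1 -16.8  12.8] 2.72
t_sq top [405.9 172.4   1.1] 1.45
t_sq side [406.  175.9   1.4] 1.22
t_sq both [405.9 172.4   1.1] 2.67
t_obl top [ 419.1 -189.4   14.5] 1.53
t_obl side [ 418.7 -185.7   14.4] 1.24
t_obl both [ 419.2 -189.5   14.5] 2.77
t_hex top [ 552.8 -359.2   23. ] 1.51
t_hex side [ 551.9 -356.2   22.5] 1.16
t_hex both [ 552.9 -359.3   22.3] 2.64
```

View pics/fit1.png

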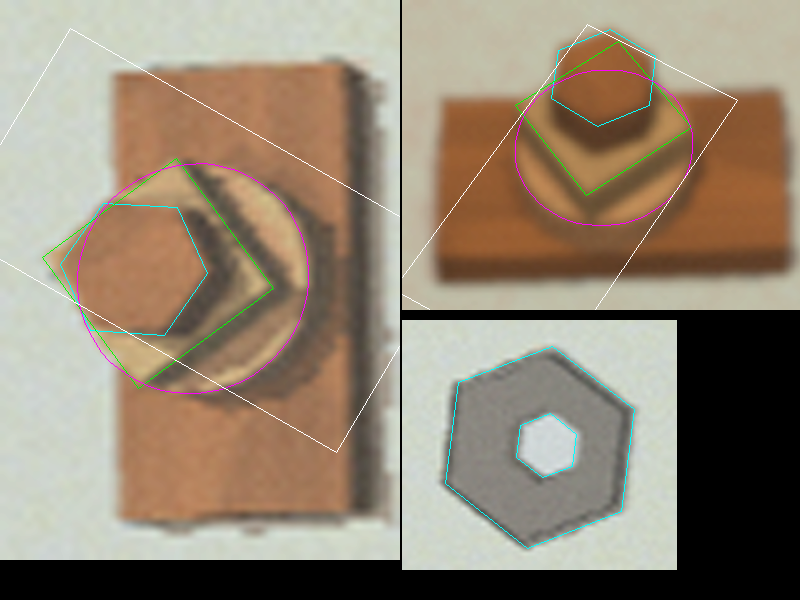

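The overlay shows the hexagon, square and round outlines sitting on the real edges. The oblong's combined fit is wrong, because the side view is occluded; its top-only fit is about (567, 385, yaw ~2–3°). The hexagon tray fits at yaw 22.7°.

```bash
cat > go.py <<'E'
import sys
from workcell import *
import numpy as np
def plan(x,y,z,phi):
    s=state();p=s["tcp_pos"];f=s["tool_rot"][2]-90
    d=(np.array([x,y,z])-p)/.2;r=((phi-f+90)%180-90)
    print("tcp",np.round(p,4),"rot",np.round(s["tool_rot"],2),"phi",round(f%180,2),"F",np.round(s["force"],1),"gap",round(s["finger_gap"],4),"grip",round(s["grasp_force"],1),"j6",round(s["joint_pos"][5],1),"t",round(s["clock"],2))
    print("rz",round(r/120,3),"shift",np.round(d,3))
if __name__=="__main__": plan(*map(float,sys.argv[1:5]))
E
python3 go.py .568 .387 .14 57.3; python3 -c "
import workcell as w;print([ (k,v) for k,v in vars(w).items() if not k.startswith('_') and not callable(v)], [k for k in dir(w) if not k.startswith('_')])"
```

```text
tcp [0.1539 0.6056 0.2222] rot [-179.96   -0.    165.75] phi 75.75 F [ 0.2 -0.2  0.3] gap 0.0869 grip 0.0 j6 -7.2 t 0.3
rz -0.154 shift [ 2.071 -1.093 -0.411]
[('grip_depth', 0.0187)] ['MotionError', 'camera', 'grip_depth', 'sign_off', 'state']
```

Request:
apply_moves(series="0 0 -0.154 1 -0.55 -0.1 1; 0 0 -0.154 1 -0.55 -0.1 1; 0 0 -0.154 1 -0.55 -0.1 1; 0 0 -0.154 1 -0.55 -0.1 1; 0 0 -0.154 1 -0.55 -0.1 1; 0 0 -0.154 1 -0.55 -0.1 1; 0 0 -0.154 1 -0.55 -0.1 0.7; 0 0 -0.154 1 -0.55 -0.1 0.7", force=20)

```text
clock: 0.97
tcp_pos: [0.3549, 0.4949, 0.2022]
tool_rot: [-180.0, -0.0, 147.1]
force: [-0.2, 1.6, -0.1]
finger_gap: 0.0799
grasp_force: 0.0
```

Request:
apply_moves(series="0 0 0 1 -0.54 -0.2 0.7; 0 0 0 1 -0.54 -0.2 0.7; 0 0 0 1 -0.54 -0.2 0.7; 0 0 0 1 -0.54 -0.2 0.7; 0 0 0 1 -0.54 -0.2 0.7; 0 0 0 1 -0.54 -0.2 0.7; 0 0 0 1.0 -0.54 -0.31 0.7; 0 0 0 1.0 -0.54 -0.31 0.7")

```text
clock: 1.63
tcp_pos: [0.5522, 0.3868, 0.1363]
tool_rot: [-179.7, -0.2, 147.2]
force: [-0.8, 0.3, -1.4]
finger_gap: 0.0617
grasp_force: 0.0
```

```bash
python3 go.py .568 .387 .0635 57.3
```

```text
tcp [0.5522 0.3868 0.1363] rot [-179.71   -0.19  147.21] phi 57.21 F [-0.8  0.3 -1.4] gap 0.0617 grip 0.0 j6 -28.9 t 1.63
rz 0.001 shift [ 0.079  0.001 -0.364]
```

Request:
apply_moves(series="0 0 0 0.07 0 0 0.65; 0 0 0 0.07 0 0 0.65; 0 0 0 0.07 0 -0.1 0.65; 0 0 0 0.07 0 -0.2 0.65; 0 0 0 0.07 0 -0.25 0.65; 0 0 0 0.07 0 -0.3 0.65; 0 0 0 0.07 0 -0.3 0.65; 0 0 0 0.07 0 -0.3 0.65")

```text
clock: 2.3
tcp_pos: [0.5672, 0.3882, 0.0806]
tool_rot: [-180.0, -0.0, 147.3]
force: [0.5, -0.7, 0.1]
finger_gap: 0.0563
grasp_force: 0.0
```

```bash
python3 go.py .568 .387 .0635 57.3
```

```text
tcp [0.5672 0.3882 0.0806] rot [-1.7997e+02 -2.0000e-02  1.4731e+02] phi 57.31 F [ 0.5 -0.7  0.1] gap 0.0563 grip 0.0 j6 -29.5 t 2.3
rz -0.0 shift [ 0.004 -0.006 -0.085]
```

Tracking is good. I descend the rest of the way, close, and lift.

Request:
apply_moves(series="0 0 0 0 0 -0.05 0.65; 0 0 0 0 0 -0.085 0.65; 0 0 0 0 0 -0.085 0.65; 0 0 0 0 0 -0.085 0.2; 0 0 0 0 0 -0.085 0.2; 0 0 0 0 0 -0.085 0.2; 0 0 0 0 0 -0.085 0.2; 0 0 0 0 0 -0.085 0.2", force=15)

```text
clock: 2.97
tcp_pos: [0.5682, 0.3878, 0.0639]
tool_rot: [180.0, 0.0, 147.3]
force: [1.0, 1.2, 1.1]
finger_gap: 0.0319
grasp_force: 14.9
```

Request:
apply_moves(series="0 0 0 0 0 0 0.2; 0 0 0 0 0 0.03 0.2; 0 0 0 0 0 0.1 0.2; 0 0 0 0 0 0.2 0.2; 0 0 0 0 0 0.3 0.2; 0 0 0 0 0 0.4 0.2; 0 0 0 0 0 0.4 0.2; 0 0 0 0 0 0.4 0.2")

```text
clock: 3.63
tcp_pos: [0.5693, 0.3885, 0.1467]
tool_rot: [179.8, 0.1, 147.3]
force: [0.1, 0.4, -0.0]
finger_gap: 0.0321
grasp_force: 14.9
```

```bash
cat > pic.py <<'E'
import sys
from h import *
n,u,v,w,h,k,f=sys.argv[1:8];u,v,w,h,k=map(int,(u,v,w,h,k))
cv2.imwrite(f"pics/{f}.png",cv2.convertScaleAbs(crop(camera(n)["image"],u,v,w,h,k),alpha=1.4)[:,:,::-1])
E
python3 pic.py side 230 330 130 110 5 hexlift; python3 go.py .5528 -.3593 .15 22.6
```

```text
tcp [0.5683 0.388  0.1447] rot [1.7991e+02 5.0000e-02 1.4727e+02] phi 57.27 F [ 0.3  0.  -0.5] gap 0.0318 grip 14.9 j6 -29.5 t 3.68
rz -0.289 shift [-0.077 -3.736  0.027]
```

View pics/hexlift.png

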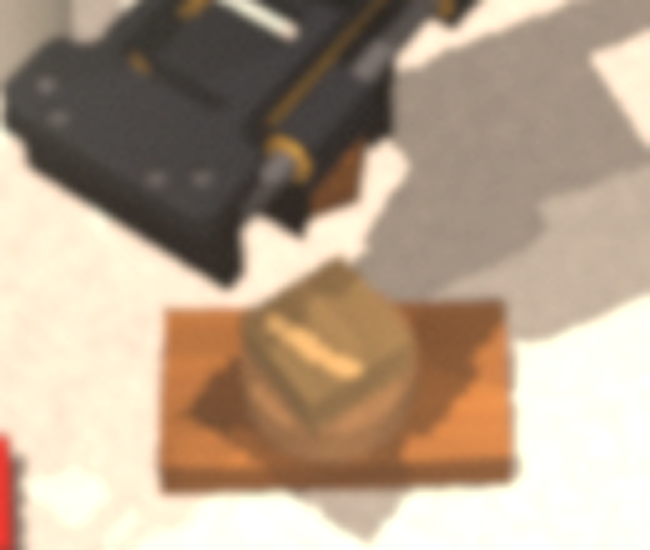

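The picture shows the hexagon held in the fingers near (330,175), and the square, round and oblong still stacked below.

Request:
apply_moves(series="0 0 -0.02 0 -0.05 0 0.2; 0 0 -0.05 0 -0.15 0 0.2; 0 0 -0.1 0 -0.3 0 0.2; 0 0 -0.15 0 -0.45 0 0.2; 0 0 -0.2 0 -0.6 0 0.2; 0 0 -0.25 0 -0.75 0 0.2; 0 0 -0.27 0 -0.9 0 0.2; 0 0 -0.289 0 -1 0 0.2")

```text
clock: 4.35
tcp_pos: [0.5666, 0.185, 0.1418]
tool_rot: [-179.8, 0.0, 112.4]
force: [0.4, 0.0, -0.3]
finger_gap: 0.0318
grasp_force: 14.9
```

Request:
apply_moves(series="0 0 0 -0.02 -0.15 0 0.2; 0 0 0 -0.03 -0.3 0 0.2; 0 0 0 -0.04 -0.45 0 0.2; 0 0 0 -0.05 -0.6 0 0.2; 0 0 0 -0.06 -0.75 0 0.2; 0 0 0 -0.07 -0.9 0 0.2; 0 0 0 -0.077 -1 0 0.2; 0 0 0 -0.077 -1 0 0.2")

```text
clock: 5.02
tcp_pos: [0.5512, -0.0158, 0.1421]
tool_rot: [-179.8, -0.0, 112.4]
force: [0.1, 1.1, -0.7]
finger_gap: 0.0319
grasp_force: 14.9
```

Request:
apply_moves(series="0 0 0 0 -0.15 0 0.2; 0 0 0 0 -0.3 0 0.2; 0 0 0 0 -0.45 0 0.2; 0 0 0 0 -0.6 0 0.2; 0 0 0 0 -0.75 0 0.2; 0 0 0 0 -0.9 0 0.2; 0 0 0 0 -1 0 0.2; 0 0 0 0 -1 0 0.2")

```text
clock: 5.68
tcp_pos: [0.5519, -0.2151, 0.1424]
tool_rot: [-179.9, -0.0, 112.4]
force: [-1.1, 0.2, 0.9]
finger_gap: 0.0317
grasp_force: 14.9
```

Request:
apply_moves(series="0 0 0 0 -0.15 0 0.2; 0 0 0 0 -0.3 0 0.2; 0 0 0 0 -0.45 0 0.2; 0 0 0 0 -0.6 -0.1 0.2; 0 0 0 0 -0.7 -0.2 0.2; 0 0 0 0 -0.736 -0.3 0.2; 0 0 0 0 -0.736 -0.4 0.2; 0 0 0 0 -0.736 -0.4 0.2")

```text
clock: 6.35
tcp_pos: [0.5494, -0.3561, 0.0571]
tool_rot: [-179.7, -0.5, 112.6]
force: [-1.1, 1.0, -1.8]
finger_gap: 0.0323
grasp_force: 14.9
```

```bash
python3 pic.py side 265 100 110 90 6 hexover; python3 go.py .5528 -.3593 .0215 22.6
```

```text
tcp [ 0.5504 -0.3564  0.0595] rot [-179.81   -0.42  112.6 ] phi 22.6 F [ 0.5 -0.6 -0.4] gap 0.0318 grip 14.9 j6 -62.4 t 6.4
rz 0.0 shift [ 0.012 -0.014 -0.19 ]
```

View pics/hexover.png

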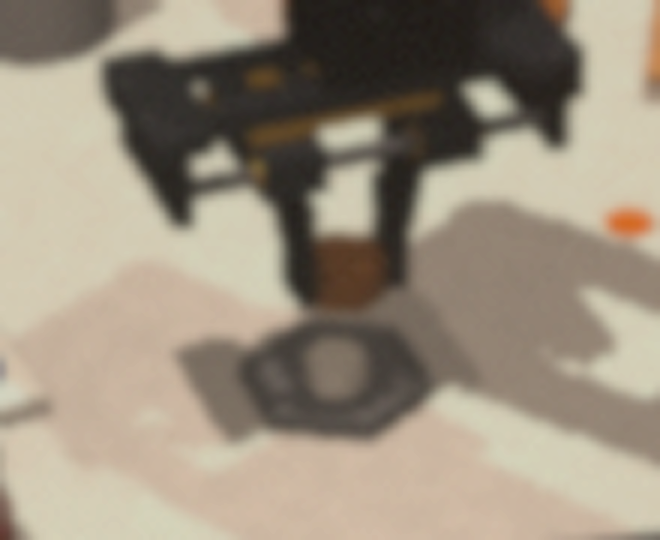

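The hexagon is held at about crop (348,272), above the riser at (335,365). I settle just above the riser and compare in the side view.

Request:
apply_moves(series="0 0 0 0 0 -0.03 0.2; 0 0 0 0 0 -0.06 0.2; 0 0 0 0 0 -0.1 0.2; 0 0 0 0 0 -0.13 0.2; 0 0 0 0 0 -0.13 0.2; 0 0 0 0 0 -0.13 0.2; 0 0 0 0 0 -0.13 0.2; 0 0 0 0 0 -0.13 0.2")

```text
clock: 7.07
tcp_pos: [0.5528, -0.3598, 0.0381]
tool_rot: [180.0, 0.0, 112.6]
force: [0.9, -0.1, -0.4]
finger_gap: 0.0321
grasp_force: 14.9
```

```bash
cat > ov.py <<'E'
import sys
from fit import *
# overlay held blank outline (top+bottom face at tip z - e) and riser in the side view, at robot pose
kind,a,b,dphi=sys.argv[1],float(sys.argv[2]),float(sys.argv[3]),float(sys.argv[4]);tx,ty,tyaw,ta,tb=map(float,sys.argv[5:10]);u,v,w,h,k=map(int,sys.argv[10:15]);f=sys.argv[15];e=float(sys.argv[16]) if len(sys.argv)>16 else .0035
c=camera("side");s=state();p=s["tcp_pos"];A=np.ascontiguousarray(cv2.convertScaleAbs(crop(c["image"],u,v,w,h,k),alpha=1.5))
pose=[p[0]*1000,p[1]*1000,s["tool_rot"][2]-90+dphi];P=poly(kind,a,b)
for z in(p[2]-e,p[2]-e+.02): draw(A,c,P,pose,z,k,u,v,(0,255,255))
draw(A,c,poly(kind,ta,tb),[tx,ty,tyaw],.018,k,u,v,(255,255,0))
cv2.imwrite(f"pics/{f}.png",A[:,:,::-1])
E
python3 ov.py h .032 0 0 552.3 -358 22.6 .024 0 280 125 80 60 10 hex2;python3 go.py .5524 -.358 .0215 22.6
```

```text
tcp [ 0.5528 -0.3598  0.0381] rot [1.7997e+02 5.0000e-02 1.1258e+02] phi 22.58 F [-0.2 -1.6 -0.6] gap 0.0319 grip 14.9 j6 -62.5 t 7.12
rz 0.0 shift [-0.002  0.009 -0.083]
```

View pics/hex2.png

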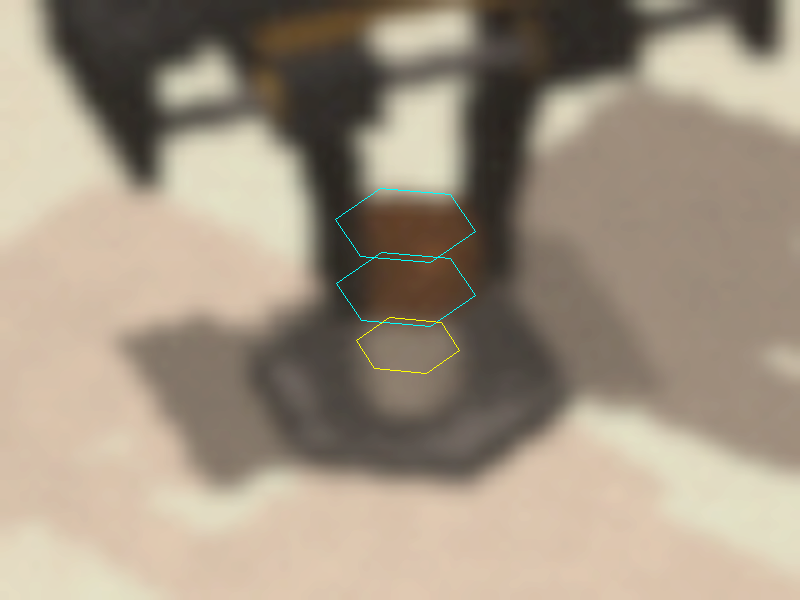

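The overlay is within a couple of millimetres. The side camera carries a bias of about 2 px, since the true riser is lower than predicted. I'll place it and then check blank against riser in the top view, where that error cancels.

Request:
apply_moves(series="0 0 0 0.003 0.009 -0.02 0.2; 0 0 0 0.003 0.009 -0.05 0.2; 0 0 0 0.003 0.009 -0.07 0.2; 0 0 0 0.003 0.009 -0.08 0.2; 0 0 0 0.003 0.009 -0.08 0.2; 0 0 0 0.003 0.009 -0.08 0.2; 0 0 0 0.003 0.009 -0.08 0.2; 0 0 0 0.003 0.009 -0.08 0.2")

```text
clock: 7.78
tcp_pos: [0.5531, -0.3576, 0.0216]
tool_rot: [-180.0, -0.0, 112.6]
force: [-2.5, 0.3, 4.5]
finger_gap: 0.0322
grasp_force: 15.0
```

Request:
apply_moves(series="0 0 0 0 0 0 0.5; 0 0 0 0 0 0 0.5; 0 0 0 0 0 0 0.6; 0 0 0 0 0 0 0.7; 0 0 0 0 0 0.2 0.7; 0 0 0 0 0 0.4 0.7; 0 0 0 0 0 0.6 0.7; 0 0 0 0 0 0.8 0.7")

```text
clock: 8.45
tcp_pos: [0.5527, -0.3573, 0.1827]
tool_rot: [-180.0, -0.0, 112.6]
force: [1.0, -0.5, 0.3]
finger_gap: 0.0606
grasp_force: 0.0
```

Request:
apply_moves(series="0 0 0 -0.05 0.1 0 0.7; 0 0 0 -0.1 0.2 0 0.7; 0 0 0 -0.1 0.4 0 0.7; 0 0 0 -0.1 0.6 0 0.7; 0 0 0 -0.1 0.8 0 0.7; 0 0 0 -0.1 1 0 0.7; 0 0 0 -0.1 1 0 0.7; 0 0 0 -0.1 1 0 0.7")

```text
clock: 9.12
tcp_pos: [0.5332, -0.1557, 0.1816]
tool_rot: [180.0, 0.0, 112.8]
force: [0.4, 0.5, -0.2]
finger_gap: 0.0608
grasp_force: 0.0
```

```bash
cat > chk.py <<'E'
import sys
from fit import *
t=camera("top");d=dict(hex=("h",.032,0,.076,0,[552.8,-359.3,22.6]),sq=("s",.042,.042,.086,.086,[405.9,172.4,1.1]),round=("r",.06,0,.104,0,[632.2,-16.8,0]),obl=("s",.12,.062,.164,.106,[419.1,-189.4,14.5]))
C=[]
for n in sys.argv[2:]:
    k,a,b,ta,tb,p0=d[n]
    T,f1=fit([t],[(poly(k,ta,tb),.01,0)],p0);B,f2=fit([t],[(poly(k,a,b),.038,0)],p0)
    print(n,"tray",np.round(T,1),round(f1,2),"blank",np.round(B,1),round(f2,2),"diff",np.round(B-T,1))
    u,v=np.round(px(t,[T[0]/1e3,T[1]/1e3,.02])[0]).astype(int)-[40,40]
    A=np.ascontiguousarray(cv2.convertScaleAbs(crop(t["image"],u,v,80,80,5),alpha=1.4))
    draw(A,t,poly(k,a,b),B,.038,5,u,v,(0,255,255));draw(A,t,poly(k,ta,tb),T,.01,5,u,v,(255,255,0));C.append(A)
cv2.imwrite(f"pics/{sys.argv[1]}.png",np.hstack(C)[:,:,::-1])
E
python3 chk.py hexchk hex;python3 go.py .569 .389 .15 38.4
```

```text
hex tray [ 557.2 -388.9   34.1] 0.15 blank [ 540.9 -355.2   13.9] 0.03 diff [-16.3  33.7 -20.2]
tcp [ 0.5333 -0.1572  0.1817] rot [1.7999e+02 5.0000e-02 1.1270e+02] phi 22.7 F [-0.6 -0.7 -0.3] gap 0.0608 grip 0.0 j6 -47.2 t 9.17
rz 0.131 shift [ 0.178  2.731 -0.158]
```

View pics/hexchk.png

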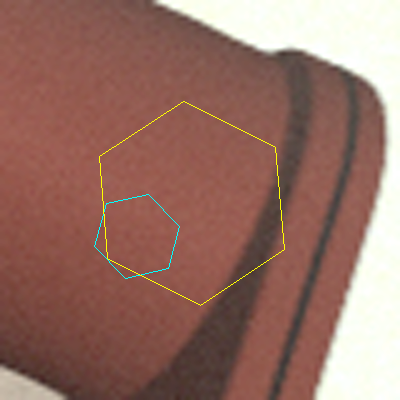

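The arm still hides the hexagon tray in this view, so I carry on towards the stack and check from there.

Request:
apply_moves(series="0 0 0.05 0.05 0.15 0 0.7; 0 0 0.1 0.1 0.3 0 0.7; 0 0 0.131 0.178 0.5 0 0.7; 0 0 0.131 0.178 0.7 0 0.7; 0 0 0.131 0.178 0.9 0 0.7; 0 0 0.131 0.178 1 0 0.7; 0 0 0.131 0.178 1 0 0.7; 0 0 0.131 0.178 1 0 0.7")

```text
clock: 9.83
tcp_pos: [0.5692, 0.0418, 0.1814]
tool_rot: [-180.0, 0.0, 128.4]
force: [0.6, -0.5, -0.6]
finger_gap: 0.0608
grasp_force: 0.0
```

Request:
apply_moves(series="0 0 0 0 0.15 0 0.7; 0 0 0 0 0.3 0 0.7; 0 0 0 0 0.5 0 0.7; 0 0 0 0 0.7 0 0.7; 0 0 0 0 0.87 0 0.7; 0 0 0 0 0.87 0 0.7; 0 0 0 0 0.87 0 0.7; 0 0 0 0 0.87 0 0.7")

```text
clock: 10.5
tcp_pos: [0.5694, 0.2142, 0.1812]
tool_rot: [-180.0, 0.0, 128.2]
force: [-0.9, -0.0, -0.1]
finger_gap: 0.0608
grasp_force: 0.0
```

```bash
python3 chk.py hexchk2 hex;cat >> fit.py <<'E'
E
python3 - <<'E'
from fit import *
t=camera("top");s=camera("side")
S,R,O=poly("s",.042,.042),poly("r",.06),poly("s",.12,.062)
for nm,c in(("top",t),("side",s)):
    print(nm,[np.round(np.r_[fit([c],[(P,z,0)],p0,2)],1) if 0 else [np.round(q,1) for q in fit([c],[(P,z,0)],p0,2)] for P,z,p0 in((S,.06,[569,389,38.4]),(R,.04,[569,388,0]),(O,.02,[567,385,2.5]))])
E
python3 go.py .569 .389 .15 38.4
```

```text
hex tray [ 552.5 -358.1   22.9] 0.86 blank [ 553.3 -358.6   21.9] 0.62 diff [ 0.8 -0.5 -1. ]
top [[array([567.7, 388.3,  28.8]), np.float64(0.3)], [array([569.4, 386.8,  11.7]), np.float64(0.3)], [array([565.9, 385. ,   4.6]), np.float64(0.5)]]
side [[array([568.5, 388.7,  38.4]), np.float64(0.6)], [array([569.2, 386.4,   1.7]), np.float64(0.5)], [array([566.9, 384.8,   3.6]), np.float64(0.7)]]
tcp [0.5693 0.2142 0.1815] rot [-1.7998e+02  2.0000e-02  1.2815e+02] phi 38.15 F [ 0.2  0.2 -0. ] gap 0.0608 grip 0.0 j6 -24.9 t 10.65
rz 0.002 shift [-0.001  0.874 -0.157]
```

View pics/hexchk2.png

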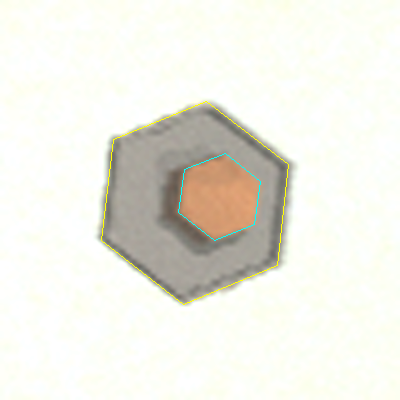

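The hexagon sits on its riser within about 1 mm and 1° (blank at crop (220,198), tray outline matched). The square refits at (568.6, 388.7), 38.4°, so I go down for it.

Request:
apply_moves(series="0 0 0.002 0 0.15 0 0.7; 0 0 0.002 0 0.3 0 0.7; 0 0 0.002 0 0.5 0 0.7; 0 0 0.002 0 0.7 -0.1 0.7; 0 0 0.002 0 0.874 -0.2 0.7; 0 0 0.002 0 0.874 -0.3 0.7; 0 0 0.002 0 0.874 -0.45 0.7; 0 0 0.002 0 0.874 -0.5 0.7")

```text
clock: 11.32
tcp_pos: [0.5666, 0.3893, 0.0766]
tool_rot: [-179.6, -0.1, 128.5]
force: [-0.9, -0.5, -2.1]
finger_gap: 0.0609
grasp_force: 0.0
```

Request:
apply_moves(series="0 0 0 0 0 0 0.7; 0 0 0 0 0 0 0.7; 0 0 0 0 0 -0.05 0.7; 0 0 0 0 0 -0.1 0.7; 0 0 0 0 0 -0.15 0.7; 0 0 0 0 0 -0.15 0.7; 0 0 0 0 0 -0.15 0.7; 0 0 0 0 0 -0.15 0.7")

```text
clock: 11.98
tcp_pos: [0.5687, 0.3912, 0.0516]
tool_rot: [-180.0, -0.0, 128.5]
force: [-0.3, -0.4, -0.1]
finger_gap: 0.0609
grasp_force: 0.0
```

```bash
python3 go.py .5687 .389 .0435 38.4
```

```text
tcp [0.5687 0.3912 0.0516] rot [-180.     -0.    128.55] phi 38.55 F [-0.3 -0.4 -0.1] gap 0.0609 grip 0.0 j6 -10.6 t 11.98
rz -0.001 shift [-0.    -0.011 -0.041]
```

Request:
apply_moves(series="0 0 0 0 -0.01 -0.02 0.7; 0 0 0 0 -0.01 -0.04 0.7; 0 0 0 0 -0.01 -0.04 0.7; 0 0 0 0 -0.01 -0.04 0.35; 0 0 0 0 -0.01 -0.04 0.35; 0 0 0 0 -0.01 -0.04 0.35; 0 0 0 0 -0.01 -0.04 0.35; 0 0 0 0 -0.01 -0.04 0.35", force=15)

```text
clock: 12.65
tcp_pos: [0.5689, 0.3893, 0.0438]
tool_rot: [180.0, 0.0, 128.5]
force: [-0.7, -0.8, -0.6]
finger_gap: 0.0418
grasp_force: 15.0
```

Request:
apply_moves(series="0 0 0 0 0 0 0.35; 0 0 0 0 0 0.03 0.35; 0 0 0 0 0 0.1 0.35; 0 0 0 0 0 0.2 0.35; 0 0 0 0 0 0.3 0.35; 0 0 0 0 0 0.4 0.35; 0 0 0 0 0 0.4 0.35; 0 0 0 0 0 0.4 0.35")

```text
clock: 13.32
tcp_pos: [0.5701, 0.3899, 0.1266]
tool_rot: [179.7, 0.1, 128.5]
force: [-0.4, -0.2, -0.6]
finger_gap: 0.042
grasp_force: 15.0
```

```bash
python3 go.py .406 .1735 .0415 1.3
```

```text
tcp [0.5701 0.3899 0.1266] rot [1.7973e+02 5.0000e-02 1.2855e+02] phi 38.55 F [-0.4 -0.2 -0.6] gap 0.042 grip 15.0 j6 -10.7 t 13.32
rz -0.31 shift [-0.821 -1.082 -0.425]
```

Request:
apply_moves(series="0 0 -0.03 -0.05 -0.08 0 0.35; 0 0 -0.08 -0.13 -0.2 0 0.35; 0 0 -0.13 -0.25 -0.35 0 0.35; 0 0 -0.18 -0.38 -0.5 0 0.35; 0 0 -0.23 -0.5 -0.65 0 0.35; 0 0 -0.28 -0.62 -0.8 0 0.35; 0 0 -0.31 -0.74 -0.95 0 0.35; 0 0 -0.31 -0.814 -1 0 0.35")

```text
clock: 13.98
tcp_pos: [0.4022, 0.1861, 0.1214]
tool_rot: [-179.7, 0.1, 91.1]
force: [0.3, 0.7, 0.7]
finger_gap: 0.0417
grasp_force: 15.0
```

Request:
apply_moves(series="0 0 0 0 -0.05 0 0.35; 0 0 0 0 -0.079 -0.05 0.35; 0 0 0 0 -0.079 -0.15 0.35; 0 0 0 0 -0.079 -0.25 0.35; 0 0 0 0 -0.079 -0.35 0.35; 0 0 0 0 -0.079 -0.4 0.35; 0 0 0 0 -0.079 -0.4 0.35; 0 0 0 0 -0.079 -0.4 0.35")

```text
clock: 14.65
tcp_pos: [0.4058, 0.1734, 0.0428]
tool_rot: [-179.9, 0.0, 91.4]
force: [0.8, 0.5, 0.3]
finger_gap: 0.042
grasp_force: 15.0
```

```bash
python3 go.py .406 .1735 .0218 1.3
```

```text
tcp [0.4058 0.1734 0.0428] rot [-1.799e+02  2.000e-02  9.136e+01] phi 1.36 F [0.8 0.5 0.3] gap 0.042 grip 15.0 j6 11.5 t 14.65
rz -0.001 shift [ 0.001  0.001 -0.105]
```

Request:
apply_moves(series="0 0 0 0 0 -0.02 0.35; 0 0 0 0 0 -0.05 0.35; 0 0 0 0 0 -0.08 0.35; 0 0 0 0 0 -0.102 0.35; 0 0 0 0 0 -0.102 0.35; 0 0 0 0 0 -0.102 0.35; 0 0 0 0 0 -0.102 0.35; 0 0 0 0 0 -0.102 0.35")

```text
clock: 15.32
tcp_pos: [0.4062, 0.1734, 0.0234]
tool_rot: [180.0, -0.0, 91.3]
force: [-0.2, 0.3, 0.5]
finger_gap: 0.0418
grasp_force: 15.0
```

Request:
apply_moves(series="0 0 0 0 0 0 0.6; 0 0 0 0 0 0 0.6; 0 0 0 0 0 0 0.7; 0 0 0 0 0 0 0.8; 0 0 0 0 0 0.2 0.9; 0 0 0 0 0 0.4 1; 0 0 0 0 0 0.6 1; 0 0 0 0 0 0.7 1")

```text
clock: 15.98
tcp_pos: [0.408, 0.1739, 0.1682]
tool_rot: [179.6, -0.1, 91.3]
force: [0.5, 0.6, 0.4]
finger_gap: 0.083
grasp_force: 0.0
```

Request:
apply_moves(series="0 0 0.1 0.1 0.15 0 1; 0 0 0.2 0.25 0.3 0 1; 0 0 0.3 0.4 0.5 0 1; 0 0 0.4 0.55 0.7 0 1; 0 0 0.5 0.7 0.9 0 1; 0 0 0.6 0.8 1 0 1; 0 0 0.74 0.8 1 0 1; 0 0 0.74 0.8 1 0 1")

```text
clock: 16.65
tcp_pos: [0.5672, 0.3758, 0.1617]
tool_rot: [180.0, -0.0, 149.1]
force: [0.2, -0.8, 0.2]
finger_gap: 0.0871
grasp_force: 0.0
```

```bash
python3 chk.py sqchk sq hex;python3 go.py .5692 .387 .07 90
```

```text
sq tray [405.9 171.1   1.1] 0.68 blank [405.4 173.    1.1] 0.46 diff [-0.5  1.9  0. ]
hex tray [ 552.5 -358.1   22.8] 0.8 blank [ 553.3 -358.6   21.8] 0.56 diff [ 0.8 -0.5 -1. ]
tcp [0.5663 0.3746 0.1618] rot [-1.7994e+02 -4.0000e-02  1.4951e+02] phi 59.51 F [-0.8  0.3  0.3] gap 0.0871 grip 0.0 j6 -32.7 t 16.7
rz 0.254 shift [ 0.014  0.062 -0.459]
```

View pics/sqchk.png

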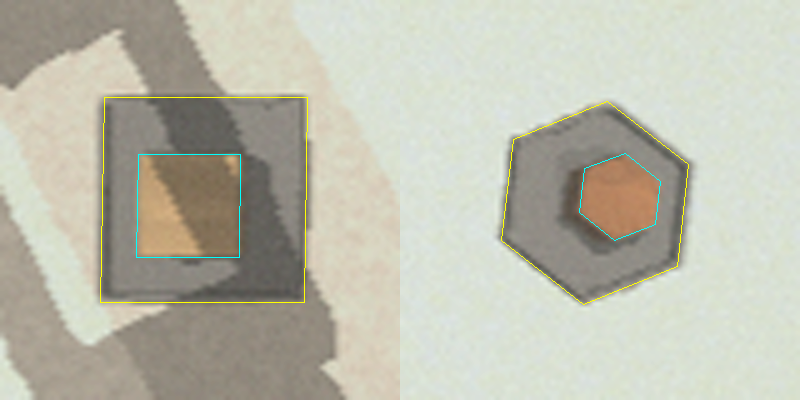

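Both placed blanks sit on their risers: the square is about 1 mm off and the hexagon likewise. Next is the round blank.

Request:
apply_moves(series="0 0 0 0.014 0.062 0 1; 0 0 0 0.014 0.062 -0.1 1; 0 0 0 0.014 0.062 -0.2 1; 0 0 0 0.014 0.062 -0.3 1; 0 0 0 0.014 0.062 -0.45 1; 0 0 0 0.014 0.062 -0.55 1; 0 0 0 0.014 0.062 -0.6 1; 0 0 0 0.014 0.062 -0.6 1")

```text
clock: 17.37
tcp_pos: [0.5664, 0.3843, 0.0397]
tool_rot: [-179.7, -0.2, 148.5]
force: [-1.0, 0.0, -0.7]
finger_gap: 0.0872
grasp_force: 0.0
```

```bash
python3 go.py .5692 .3875 .0237 59.5
```

```text
tcp [0.5664 0.3843 0.0397] rot [-1.7970e+02 -1.7000e-01  1.4852e+02] phi 58.52 F [-1.   0.  -0.7] gap 0.0872 grip 0.0 j6 -31.0 t 17.37
rz 0.008 shift [ 0.014  0.016 -0.08 ]
```

Request:
apply_moves(series="0 0 0 0.007 0.008 0 1; 0 0 0 0.007 0.008 0 1; 0 0 0 0.007 0.008 0 1; 0 0 0 0.007 0.008 -0.03 1; 0 0 0 0.007 0.008 -0.06 1; 0 0 0 0.007 0.008 -0.07 1; 0 0 0 0.007 0.008 -0.07 1; 0 0 0 0.007 0.008 -0.07 1")

```text
clock: 18.03
tcp_pos: [0.5697, 0.3871, 0.0286]
tool_rot: [-180.0, -0.0, 148.6]
force: [0.6, -0.1, -0.1]
finger_gap: 0.0871
grasp_force: 0.0
```

```bash
python3 go.py .5692 .3875 .0237 59.5
```

```text
tcp [0.5697 0.3871 0.0286] rot [-1.7995e+02 -3.0000e-02  1.4864e+02] phi 58.64 F [ 0.6 -0.1 -0.1] gap 0.0871 grip 0.0 j6 -31.0 t 18.03
rz 0.007 shift [-0.003  0.002 -0.025]
```

Request:
apply_moves(series="0 0 0 0 0 -0.024 1; 0 0 0 0 0 -0.024 1; 0 0 0 0 0 -0.024 0.5; 0 0 0 0 0 -0.024 0.5; 0 0 0 0 0 -0.024 0.5; 0 0 0 0 0 -0.024 0.5; 0 0 0 0 0 -0.024 0.5; 0 0 0 0 0 -0.024 0.5", force=18)

```text
clock: 18.7
tcp_pos: [0.5702, 0.3874, 0.0245]
tool_rot: [180.0, 0.0, 148.6]
force: [-0.4, 0.4, 0.3]
finger_gap: 0.0597
grasp_force: 18.0
```

Request:
apply_moves(series="0 0 0 0 0 0 0.5; 0 0 0 0 0 0.03 0.5; 0 0 0 0 0 0.1 0.5; 0 0 0 0 0 0.2 0.5; 0 0 0 0 0 0.3 0.5; 0 0 0 0 0 0.45 0.5; 0 0 0 0 0 0.55 0.5; 0 0 0 0 0 0.6 0.5")

```text
clock: 19.37
tcp_pos: [0.5721, 0.3885, 0.1501]
tool_rot: [179.7, 0.2, 148.6]
force: [0.8, 0.3, -0.3]
finger_gap: 0.0594
grasp_force: 18.0
```

Request:
apply_moves(series="0 0 0 0 0 0 0.5; 0 0 0 0.02 -0.1 0 0.5; 0 0 0 0.04 -0.25 0 0.5; 0 0 0 0.06 -0.4 0 0.5; 0 0 0 0.08 -0.55 0 0.5; 0 0 0 0.1 -0.7 0 0.5; 0 0 0 0.12 -0.85 0 0.5; 0 0 0 0.15 -1 0 0.5")

```text
clock: 20.03
tcp_pos: [0.5987, 0.1858, 0.1425]
tool_rot: [-179.9, -0.1, 148.7]
force: [-0.3, 0.4, -1.1]
finger_gap: 0.0594
grasp_force: 18.0
```

```bash
python3 go.py .632 -.0158 .045 58.6
```

```text
tcp [0.5987 0.1858 0.1425] rot [-1.7988e+02 -1.3000e-01  1.4865e+02] phi 58.65 F [-0.3  0.4 -1.1] gap 0.0594 grip 18.0 j6 -48.6 t 20.03
rz -0.0 shift [ 0.166 -1.008 -0.487]
```

Request:
apply_moves(series="0 0 0 0.02 -0.15 0 0.5; 0 0 0 0.05 -0.3 0 0.5; 0 0 0 0.07 -0.45 0 0.5; 0 0 0 0.1 -0.6 0 0.5; 0 0 0 0.13 -0.75 0 0.5; 0 0 0 0.16 -0.9 0 0.5; 0 0 0 0.16 -1 -0.05 0.5; 0 0 0 0.16 -1 -0.1 0.5")

```text
clock: 20.7
tcp_pos: [0.632, -0.017, 0.1232]
tool_rot: [-179.9, 0.0, 148.4]
force: [-0.5, -0.8, -0.7]
finger_gap: 0.0594
grasp_force: 18.0
```

Request:
apply_moves(series="0 0 0 0 -0.013 -0.1 0.5; 0 0 0 0 -0.013 -0.2 0.5; 0 0 0 0 -0.013 -0.3 0.5; 0 0 0 0 -0.013 -0.38 0.5; 0 0 0 0 -0.013 -0.38 0.5; 0 0 0 0 -0.013 -0.38 0.5; 0 0 0 0 -0.013 -0.38 0.5; 0 0 0 0 -0.013 -0.38 0.5")

```text
clock: 21.37
tcp_pos: [0.6331, -0.0151, 0.0497]
tool_rot: [179.9, 0.1, 148.7]
force: [0.1, 0.9, -0.8]
finger_gap: 0.0594
grasp_force: 18.0
```

```bash
python3 go.py .632 -.0158 .0222 58.6
```

```text
tcp [ 0.6331 -0.0151  0.0497] rot [1.7995e+02 1.1000e-01 1.4866e+02] phi 58.66 F [ 0.1  0.9 -0.8] gap 0.0594 grip 18.0 j6 -67.2 t 21.37
rz -0.0 shift [-0.005 -0.004 -0.137]
```

Request:
apply_moves(series="0 0 0 -0.005 -0.004 -0.04 0.5; 0 0 0 -0.005 -0.004 -0.08 0.5; 0 0 0 -0.005 -0.004 -0.11 0.5; 0 0 0 -0.005 -0.004 -0.135 0.5; 0 0 0 -0.005 -0.004 -0.135 0.5; 0 0 0 -0.005 -0.004 -0.135 0.5; 0 0 0 -0.005 -0.004 -0.135 0.5; 0 0 0 -0.005 -0.004 -0.135 0.5")

```text
clock: 22.03
tcp_pos: [0.6309, -0.0161, 0.021]
tool_rot: [-180.0, -0.0, 148.6]
force: [-0.5, 0.2, 0.1]
finger_gap: 0.0596
grasp_force: 18.0
```

Request:
apply_moves(series="0 0 0 0 0 0 0.8; 0 0 0 0 0 0 0.8; 0 0 0 0 0 0 0.9; 0 0 0 0 0 0 1; 0 0 0 0 0 0.2 1; 0 0 0 0 0 0.4 1; 0 0 0 0 0 0.6 1; 0 0 0 0 0 0.7 1")

```text
clock: 22.7
tcp_pos: [0.6335, -0.0163, 0.1673]
tool_rot: [179.8, 0.4, 148.6]
force: [1.5, 0.2, 0.9]
finger_gap: 0.0868
grasp_force: 0.0
```

Request:
apply_moves(series="0 0 0.05 -0.02 0.15 0 1; 0 0 0.1 -0.05 0.3 0 1; 0 0 0.15 -0.1 0.45 0 1; 0 0 0.2 -0.13 0.6 0 1; 0 0 0.25 -0.15 0.75 0 1; 0 0 0.286 -0.16 0.9 0 1; 0 0 0.286 -0.16 1 0 1; 0 0 0.286 -0.16 1 0 1")

```text
clock: 23.37
tcp_pos: [0.5984, 0.188, 0.1615]
tool_rot: [179.9, 0.0, -176.8]
force: [0.8, -1.5, -0.4]
finger_gap: 0.087
grasp_force: 0.0
```

```bash
python3 chk.py rchk round sq
python3 - <<'E'
from fit import *
O=poly("s",.12,.062)
for n in("top","side"): print(n,[np.round(q,2) for q in fit([camera(n)],[(O,.02,0)],[567,385,2.5],2)])
E
python3 go.py .567 .385 .15 93
```

```text
round tray [ 6.312e+02 -1.730e+01 -4.000e-01] 0.85 blank [630.3 -14.9  -5.3] 0.78 diff [-0.9  2.4 -4.9]
sq tray [406.1 170.5   1.7] 0.54 blank [405.5 163.7   2. ] 0.69 diff [-0.5 -6.8  0.3]
top [array([564.87, 378.29,   7.79]), np.float64(0.35)]
side [array([566.94, 384.92,   3.68]), np.float64(0.75)]
tcp [0.599  0.1836 0.1612] rot [-1.7997e+02 -1.0000e-02 -1.7702e+02] phi 92.98 F [-0.3 -0.2 -0.6] gap 0.0871 grip 0.0 j6 -83.1 t 23.52
rz 0.0 shift [-0.16   1.007 -0.056]
```

View pics/rchk.png

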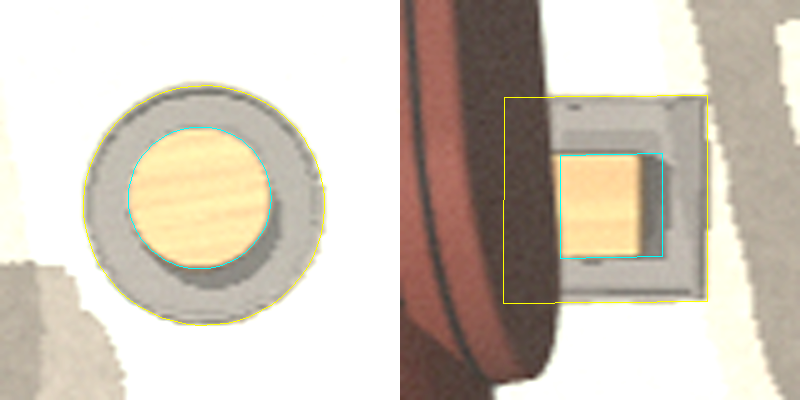

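The round blank sits on its riser within about 2 mm. In the right panel the square is partly hidden by the arm, so that fit means nothing; it looks undisturbed. Next is the oblong, at about (567, 385), yaw 3.6°, with table clearance.

Request:
apply_moves(series="0 0 0.005 -0.02 0.15 0 1; 0 0 0.005 -0.05 0.3 0 1; 0 0 0.005 -0.08 0.45 0 1; 0 0 0.005 -0.1 0.6 0 1; 0 0 0.005 -0.13 0.75 -0.1 1; 0 0 0.005 -0.155 0.9 -0.25 1; 0 0 0.005 -0.155 1 -0.4 1; 0 0 0.005 -0.155 1 -0.5 1")

```text
clock: 24.18
tcp_pos: [0.5667, 0.3859, 0.0584]
tool_rot: [180.0, -0.1, -176.4]
force: [-0.4, 0.3, -0.1]
finger_gap: 0.0868
grasp_force: 0.0
```

Request:
apply_moves(series="0 0 0 0 0 0 1; 0 0 0 0 0 0 1; 0 0 0 0 0 -0.04 1; 0 0 0 0 0 -0.08 1; 0 0 0 0 0 -0.12 1; 0 0 0 0 0 -0.15 1; 0 0 0 0 0 -0.15 1; 0 0 0 0 0 -0.15 1")

```text
clock: 24.85
tcp_pos: [0.5678, 0.3836, 0.0309]
tool_rot: [-180.0, -0.0, -176.5]
force: [0.9, -0.6, 0.4]
finger_gap: 0.0869
grasp_force: 0.0
```

```bash
python3 pic.py side 225 330 140 110 5 obl; python3 go.py .567 .385 .004 93.6
```

```text
tcp [0.5681 0.3838 0.0314] rot [-1.8000e+02 -1.0000e-02 -1.7645e+02] phi 93.55 F [ 0.3 -0.1  0.8] gap 0.0869 grip 0.0 j6 -66.1 t 24.9
rz 0.0 shift [-0.006  0.006 -0.137]
```

View pics/obl.png

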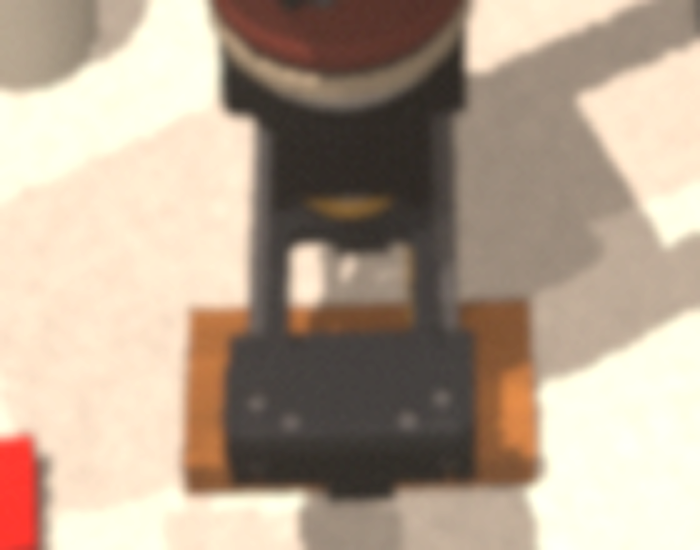

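The gripper straddles the oblong centrally: the finger is at (362,490) and the block spans 187–535. The red block is clear.

Request:
apply_moves(series="0 0 0 -0.003 0.004 -0.04 1; 0 0 0 -0.003 0.004 -0.08 1; 0 0 0 -0.003 0.004 -0.12 1; 0 0 0 -0.003 0.004 -0.135 1; 0 0 0 -0.003 0.004 -0.135 1; 0 0 0 -0.003 0.004 -0.135 0.6; 0 0 0 -0.003 0.004 -0.135 0.5; 0 0 0 -0.003 0.004 -0.135 0.5", force=30)

```text
clock: 25.57
tcp_pos: [0.5679, 0.3849, 0.0048]
tool_rot: [180.0, 0.0, -176.4]
force: [-0.1, 0.3, 0.4]
finger_gap: 0.0743
grasp_force: 0.0
```

Request:
apply_moves(series="0 0 0 0 0 0 0.5; 0 0 0 0 0 0 0.5; 0 0 0 0 0 0.03 0.5; 0 0 0 0 0 0.1 0.5; 0 0 0 0 0 0.2 0.5; 0 0 0 0 0 0.35 0.5; 0 0 0 0 0 0.5 0.5; 0 0 0 0 0 0.65 0.5")

```text
clock: 26.23
tcp_pos: [0.5674, 0.3847, 0.1368]
tool_rot: [180.0, 0.0, -176.4]
force: [0.5, 1.2, -1.5]
finger_gap: 0.0618
grasp_force: 30.0
```

```bash
python3 go.py .419 -.189 .145 104.5
```

```text
tcp [0.5674 0.3847 0.1368] rot [ 1.7999e+02  2.0000e-02 -1.7644e+02] phi 93.56 F [ 0.5  1.2 -1.5] gap 0.0618 grip 30.0 j6 -66.0 t 26.23
rz 0.091 shift [-0.742 -2.869  0.041]
```

Request:
apply_moves(series="0 0 0.02 -0.02 -0.08 0 0.5; 0 0 0.04 -0.05 -0.2 0 0.5; 0 0 0.06 -0.09 -0.34 0 0.5; 0 0 0.08 -0.12 -0.48 0 0.5; 0 0 0.091 -0.16 -0.62 0 0.5; 0 0 0.091 -0.2 -0.76 0 0.5; 0 0 0.091 -0.23 -0.88 0 0.5; 0 0 0.091 -0.25 -1 0 0.5")

```text
clock: 26.9
tcp_pos: [0.517, 0.1836, 0.1357]
tool_rot: [-180.0, 0.1, -165.5]
force: [0.9, -0.4, -1.2]
finger_gap: 0.0616
grasp_force: 30.0
```

Request:
apply_moves(series="0 0 0 -0.03 -0.13 0 0.5; 0 0 0 -0.06 -0.26 0 0.5; 0 0 0 -0.1 -0.4 0 0.5; 0 0 0 -0.13 -0.53 0 0.5; 0 0 0 -0.16 -0.65 0 0.5; 0 0 0 -0.2 -0.78 0 0.5; 0 0 0 -0.23 -0.9 0 0.5; 0 0 0 -0.25 -1 0 0.5")

```text
clock: 27.57
tcp_pos: [0.4671, -0.0168, 0.1357]
tool_rot: [-179.9, 0.1, -165.5]
force: [0.8, 0.5, -1.5]
finger_gap: 0.0616
grasp_force: 30.0
```

Request:
apply_moves(series="0 0 0 -0.03 -0.13 0 0.5; 0 0 0 -0.07 -0.26 0 0.5; 0 0 0 -0.1 -0.4 0 0.5; 0 0 0 -0.14 -0.53 0 0.5; 0 0 0 -0.18 -0.67 0 0.5; 0 0 0 -0.21 -0.79 0 0.5; 0 0 0 -0.24 -0.87 -0.1 0.5; 0 0 0 -0.24 -0.87 -0.2 0.5")

```text
clock: 28.23
tcp_pos: [0.4205, -0.1933, 0.0969]
tool_rot: [-179.7, 0.2, -165.7]
force: [-0.3, 0.2, -2.0]
finger_gap: 0.0615
grasp_force: 30.0
```

Request:
apply_moves(series="0 0 0 0 0 -0.05 0.5; 0 0 0 0 0 -0.13 0.5; 0 0 0 0 0 -0.22 0.5; 0 0 0 0 0 -0.28 0.5; 0 0 0 0 0 -0.28 0.5; 0 0 0 0 0 -0.28 0.5; 0 0 0 0 0 -0.28 0.5; 0 0 0 0 0 -0.28 0.5")

```text
clock: 28.9
tcp_pos: [0.4206, -0.1897, 0.0398]
tool_rot: [-179.9, 0.1, -165.5]
force: [-0.7, -0.0, -0.8]
finger_gap: 0.0617
grasp_force: 30.0
```

```bash
python3 ov.py s .12 .062 -90 419.1 -189.2 14.5 .112 .054 310 150 130 90 6 oblover;python3 go.py .4191 -.1892 .0225 104.5
```

```text
tcp [ 0.4205 -0.1897  0.0397] rot [-1.799e+02  9.000e-02 -1.655e+02] phi 104.5 F [ 0.6  0.4 -0.7] gap 0.0617 grip 30.0 j6 -138.6 t 28.95
rz -0.0 shift [-0.007  0.002 -0.086]
```

View pics/oblover.png

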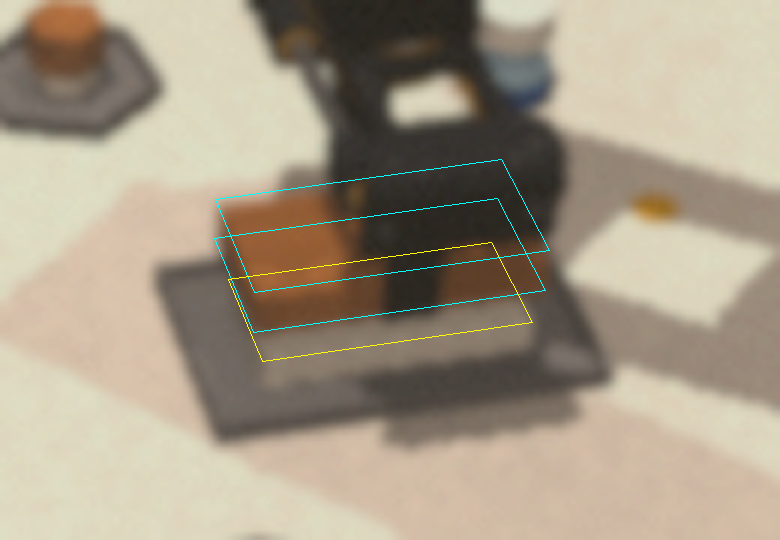

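The oblong hangs level and parallel over its riser, with its bottom edge about 3 px above it and the height as predicted. Lowering.

Request:
apply_moves(series="0 0 0 0 0.002 -0.03 0.5; 0 0 0 0 0.002 -0.05 0.5; 0 0 0 0 0.002 -0.065 0.5; 0 0 0 0 0.002 -0.075 0.5; 0 0 0 0 0.002 -0.082 0.5; 0 0 0 0 0.002 -0.082 0.5; 0 0 0 0 0.002 -0.082 0.5; 0 0 0 0 0.002 -0.082 0.5")

```text
clock: 29.62
tcp_pos: [0.4191, -0.1886, 0.0227]
tool_rot: [179.9, -0.1, -165.5]
force: [-6.6, 4.3, 11.7]
finger_gap: 0.0615
grasp_force: 30.0
```

```bash
python3 go.py .4205 -.1892 .0225 104.5
```

```text
tcp [ 0.4191 -0.1886  0.0227] rot [ 1.7993e+02 -8.0000e-02 -1.6551e+02] phi 104.49 F [-6.6  4.3 11.7] gap 0.0615 grip 30.0 j6 -138.6 t 29.62
rz 0.0 shift [ 0.007 -0.003 -0.001]
```

Request:
apply_moves(series="0 0 0 0.005 0 0.006 0.5; 0 0 0 0.005 0 0.006 0.8; 0 0 0 0.005 0 0.006 0.9; 0 0 0 0.005 0 0.006 1; 0 0 0 0.005 0 0.006 1; 0 0 0 0.005 0 0.006 1; 0 0 0 0.005 0 0.1 1; 0 0 0 0.005 0 0.25 1")

```text
clock: 30.28
tcp_pos: [0.4178, -0.1871, 0.0693]
tool_rot: [179.7, -0.3, -165.5]
force: [0.1, -0.2, 0.5]
finger_gap: 0.0865
grasp_force: 0.0
```

Request:
apply_moves(series="0 0 0 0 0 0.2 1; 0 0 0 0 0 0.4 1; 0 0 0 0 0 0.6 1; 0 0 0 0 0.1 0.8 1; 0 0 0 0 0.25 0.8 1; 0 0 0 0 0.4 0.8 1; 0 0 0 0 0.6 0.8 1; 0 0 0 0 0.8 0.8 1")

```text
clock: 30.95
tcp_pos: [0.4203, -0.0278, 0.2323]
tool_rot: [-180.0, 0.1, -165.6]
force: [0.8, 0.3, -0.3]
finger_gap: 0.0869
grasp_force: 0.0
```

Request:
apply_moves(series="0 0 0 0 0.15 0 1; 0 0 0 0 0.3 0 1; 0 0 0 0 0.5 0 1; 0 0 0 0 0.7 0 1; 0 0 0 0 0.9 0 1; 0 0 0 0 1 0 1; 0 0 0 0 1 0 1; 0 0 0 0 1 0 1")

```text
clock: 31.62
tcp_pos: [0.4201, 0.1719, 0.2317]
tool_rot: [-180.0, -0.0, -165.3]
force: [-0.6, -0.1, -0.3]
finger_gap: 0.0871
grasp_force: 0.0
```

Request:
apply_moves(series="0 0 0 0 0.15 0 1; 0 0 0 0 0.3 0 1; 0 0 0 0 0.5 0 1; 0 0 0 0 0.7 0 1; 0 0 0 0 0.9 0 1; 0 0 0 0 1 0 1; 0 0 0 0 1 0 1; 0 0 0 0 1 0 1")

```text
clock: 32.28
tcp_pos: [0.4208, 0.3704, 0.2314]
tool_rot: [-179.9, -0.1, -165.5]
force: [-0.0, 0.7, 1.1]
finger_gap: 0.087
grasp_force: 0.0
```

```bash
python3 chk.py oblchk obl round;python3 chk.py x hex; python3 - <<'E'
from fit import *
cv2.imwrite("pics/end_side.png",camera("side")["image"][:,:,::-1])
E
```

```text
obl tray [ 419.2 -188.9   14.6] 0.79 blank [ 420.2 -187.9   14.2] 0.5 diff [ 1.   1.  -0.3]
round tray [ 6.313e+02 -1.730e+01 -3.000e-01] 0.75 blank [630.4 -14.8   6.9] 0.68 diff [-1.   2.4  7.2]
hex tray [ 552.5 -358.1   22.9] 0.8 blank [ 553.3 -358.6   20.9] 0.55 diff [ 0.8 -0.5 -2. ]
```

View pics/oblchk.png

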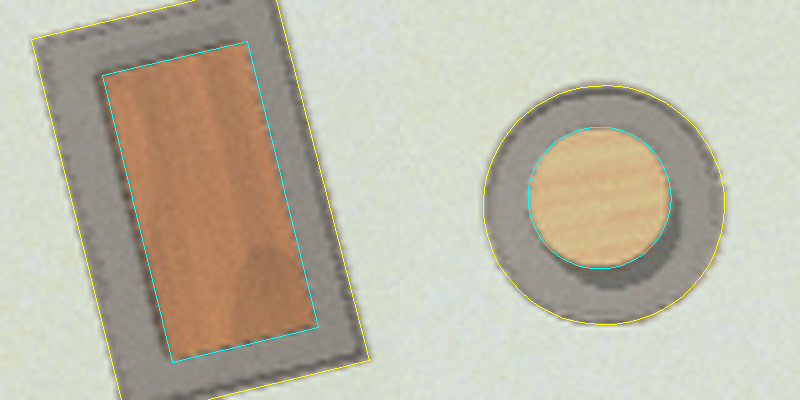

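View pics/end_side.png

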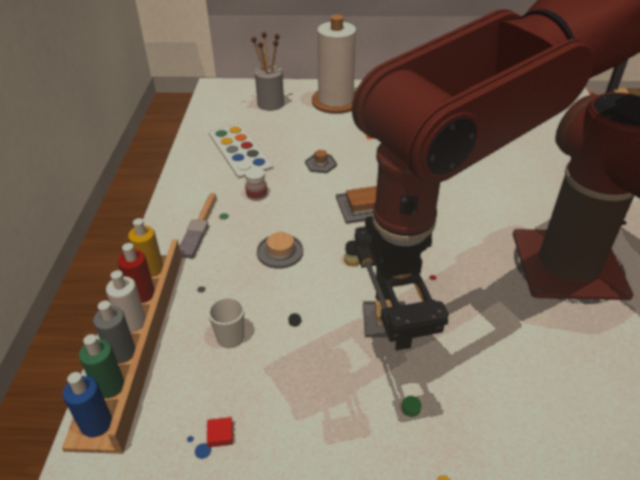

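The oblong is centred within about 1.4 mm. The side view shows the cup, pot and red block standing, and all blanks on their trays. The round blank reads about 2.5 mm off, so I check it with the side camera too.

```bash
python3 - <<'E'
from fit import *
s=camera("side");t=camera("top");R=poly("r",.06)
print("side blank",fit([s],[(R,.038,0)],[631,-13,0],2),"tray",fit([s],[(poly("r",.104),.01,0)],[631,-13,0],2))
im=t["image"];u,v,w=333,216,30
hsv=cv2.cvtColor(im[v-w:v+w,u-w:u+w],cv2.COLOR_RGB2HSV)
m=(hsv[...,1]>55).astype(np.uint8);c=max(cv2.findContours(m,cv2.RETR_EXTERNAL,cv2.CHAIN_APPROX_NONE)[0],key=cv2.contourArea)
(cx,cy),r=cv2.minEnclosingCircle(c);M=cv2.moments(m,True)
print("blob",world(t,[[M['m10']/M['m00']+u-w,M['m01']/M['m00']+v-w]],.038),r,M['m00'])
E
```

```text
side blank (array([629.57139319, -13.69658995,   3.04479771]), np.float64(0.7354080080986023)) tray (array([630.81058156, -10.61050295,  -3.91516548]), np.float64(0.6890670657157898))
blob [[ 0.62965019 -0.0148957   0.038     ]] 14.38933277130127 643.0
```

The two cameras disagree in y (+2 against −3 mm), so the round blank is within about 2 mm of centre. That is inside the calibration accuracy and well within the 4 mm overhang. I'm handing in.

```bash
python3 -c "
from workcell import *
print(sign_off())"
```

```text
the job is handed in; nothing more can be done
None
```

All four blanks are flat on their own risers, centred to about 1–2.5 mm (the round one least certain) and lined up within about 2°. The cup, pot and red look-alike were not touched, and I handed the job in at about 32 s on the robot clock.

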